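Open the child-resistant solvent bottle

ROBOT

A 6-joint arm with a two-finger parallel gripper is mounted at the origin on the work surface. World frame = base frame: x ahead of the robot, y to its left, z up, the work surface at z = 0. Lengths are in mm, angles in rad, forces in N, time in s.
With the tool pointing down it reaches from about 275 to 975 mm from the base axis. Payload 8.4 kg.
Tool frame: the origin (TCP) lies at the very end of the fingers, on their centre line; the grasp point (between the pads) lies 19 mm behind it; z points along the fingers, y is the line along which they close (so a half turn about z gives the same grasp; the last joint's range is limited). The gripper opens to 92 mm and grips with 3 to 60 N. Pads are 20 mm wide; open, the fingers measure 128 mm over their backs; the gripper's body (75 mm by 189 mm) begins 69 mm behind the grasp point.
Start: joints at [1.117, 0.353, 1.633, -0, 1.155, -0.002], TCP at [272.865, 562.292, 214.583] pointing down, gripper open.
Joint ranges: [-2.63, 2.63], [-0.92, 2.1], [0.06, 2.66], [-1.3, 4.44], [0, 2.69], [-3.02, 3.02]. Speed limits (rad/s): [2.22, 2.22, 2.79, 3.14, 3.14, 3.14].

INTERFACE

Orientations are given as a 3x3 rotation matrix whose columns are the frame's x, y, z axes.
In Python, from rig import telemetry, optics, env gives the robot as it stands.
- The arm moves only by the tool play_rows, never from a script. Its arguments are lists of equal length, an entry for each row: "delta_pos": the shift along the tool's x, y, z in mm, a list of three; "turn": the turn, a rotation vector about the tool's x, y, z in degrees, a list of three. In form: {"delta_pos": [[dx, dy, dz], ...], "turn": [[rx, ry, rz], ...]}. A call has 1 to 20 rows; each row shifts and turns the commanded pose from where the row before left it, along the tool's axes as they then stand; what a row does not reach is not made up. A row lasts 1/8 s, in which the tool goes at most 62.5 mm and 10.7 degrees, less where a joint would pass 70% of its speed; a pose out of reach is approached as far as the arm can. A call with a gripper value outside its range is refused whole. "grip" is the closure, from 0 (fully open) to 1 (shut), set as the call begins (left out, the last holds). The fingers move at their own pace and stop on an object; "newtons" is the grip in N (left out, the last holds). Time passes only in rows, so rows that do not move let the fingers close. It gives the time, the measured TCP pose, the force, the opening and the grip force at its end, in the units of the state.
- telemetry.observe(): the state, without advancing time (a new reading comes with each control period).
- optics.snapshot(name): name is "scene" or "top" or "wrist"; returns a dict with "pixels" (400x640x3 uint8, blue, green, red), "z_map" (400x640 float32, mm along the optical axis (not along the pixel's ray), 0 where there is no reading), "fx", "fy", "cx", "cy" (pixels), "k1" (the pictures are not rectified: a ray, as slopes to the right and down, at radius r is drawn at 1 + k1 r^2 times it, then the intrinsics apply), "world_from_camera" (4x4, takes a point from camera to world coordinates). Camera axes: x right, y up, looking along -z (the intrinsics and any distortion apply to the point x, -y, -z); pixel columns grow to the right and rows downward; lengths in mm; the calibration is good to about 2 mm. A picture is of the moment at which its call begins.
- env.finish_job(): hands the job in; it is judged then, once.
Trained networks look in the newest picture that a camera, given by its name, has taken for a name from the list of things; names that differ only in an ending like _2 or _b are one class to them, and where a whole thing is asked for, a point or a joint stands for the part that bears it (a point fixed in the world has none). Each returns a list of dicts, best first, with "confidence" (0 to 1); they miss things now and then, are a little off and sometimes report something else, mostly with a low value. They report only what shows in the picture. A call takes as long as a camera call. They do not tell look-alikes from the thing itself.
- optics.find_in(camera, label): "xyz" ([x, y, z] in mm, in world coordinates, good to about 4 mm: the middle of the surface that is visible of it).
- optics.spot_point(camera, label): "xyz" ([x, y, z] in mm, in world coordinates, good to about 4 mm: a listed point, or the origin of a listed thing).
The state is a dict: "t": time; "qpos": joint angles; "joint_velocities": joint speeds; "effort": joint torques, N m; "tool_pos": TCP position; "tool_rot": TCP orientation; "ft_force": force on the tool from outside, world axes, zero at the start; "moment": the same for the moment, N m; "opening": finger opening in mm; "grip_force": force on a finger pad.
Only numpy, scipy, OpenCV 4.12 (cv2) and the standard library are available. Lean on these libraries where they do the work, as an engineer would, in place of code of your own. Each camera call takes 0.05 s, during which the arm holds its last target. There are 200 camera calls.

TASK

Open the square white solvent bottle standing in the bench rack: push its black child-resistant cap in, firmly but without crushing the thin-walled bottle, and, keeping it pushed in, turn it anticlockwise past the ratchet until it is free. Lift the cap off and set it down, not dropped, right way up on the floor of the round steel parts dish. Leave the bottle standing in its pocket and the dish and everything else where they are.

Things in the scene. Friction and masses are not known exactly. Their poses are not given: they have to be found in the camera images.
- bottle: square white thin-walled plastic one-litre bottle, 84 x 84 mm, body 150 mm high, 0.4 to 0.85 kg, loose in either pocket of the rack with 1 mm play on each side: it cannot turn, but rocks by up to 2.5 degrees and lifts out if pulled. It is crushed if pushed down with more than about 35 N. Origin: centre of its underside; z up along the neck. Its shoulder reaches 166 mm above the origin
- neck (a point): centre of the neck's rim, 195 mm above the bottle's origin; the neck is 34 mm across. Round it, hidden by the cap, are two opposite collar halves with three ratchet teeth each on the underside, 36 degrees apart, under which two lugs in the cap are caught. The neck stands in the cap; risen 20 mm, the cap is clear of it
- cap: black ribbed push-and-turn cap on the bottle, 54.4 mm across, 35 mm high, 45 g. Origin: centre of the lower edge of its skirt; z up. Closed, the origin lies 178 mm above the bottle's origin on the bottle's axis, x axis along the bottle's x (within 2 degrees). 12 mm of free space lie between skirt and shoulder
- cap_band (a point): on the cap's axis, 30 mm above its origin, at mid-height of the solid round band (24.5 to 35 mm) where it is to be gripped; the skirt below is 1 mm slimmer. A spring holds the cap up: it starts down at about 5 N, clears the teeth at about 10 N and comes up against a rubbery end at about 14 N, a few mm down. It must stay pushed in to turn past each tooth
- cap_top (a point): centre of the cap's flat top, 35 mm above its origin, with a raised arrow. Not pressed, the cap turns a few degrees only. Pressed, it turns anticlockwise from above (0.1 to 0.3 N m of friction) and stays where it is left if let go. It is free from 105 to 151 degrees past closed, where a hard stop ends the turn; then, let up, it rises 1.5 mm and lifts straight off
- rack: grey sheet-steel bottle rack screwed to the bench: base plate 130 x 280 x 3 mm (x, y, z) with two square pockets, 86 mm inside with walls 45 mm high, centred 65 mm to either side of the origin along its y. Origin: centre of the underside of the base plate; the bottle's underside rests 3 mm above it
- dish: round pressed-steel parts dish, open at the top, 166 mm across at the rim and 21 mm high, loose, 0.5 kg; the flat floor is 130 mm across and 4 mm above the bench. Origin: centre of its underside
- tin: low round grey tin with a steel lid, 80 mm across, 70 mm high, in the rack's other pocket; leave alone. Origin: centre of its underside
- spray: aerosol can with a white cap, 65 mm across, 203 mm high, on the bench; leave alone. Origin: centre of its underside
- wrench: steel wrench, 170 mm long, lying on the bench along its x between rack and dish; leave alone. Origin under its middle
There are look-alikes about, which are no part of the job. Of the things shaped like the cap, the black one is meant.

How it is judged:
By the outcome, as a careful person would: the job done as asked, in the order asked, and still so for the second after the job is handed in, with the robot touching nothing.
It also fails if it takes over 54 s, if anything falls off the work surface, if the arm or the gripper's body presses on something with over 40 N, if the wrist force passes 120 N, or if a joint passes its speed limit or range.

## Working session

There is one attempt and no reset: what is moved stays moved. The work goes in short steps, Python scripts to look and compute and a tool call to move; the robot and the scene stay as the last step left them, time stands still between calls to the robot, and variables do not carry over. Pictures are saved under pics/ and viewed, at most 10 in all, crops included, and the job is handed in when it is done.

Besides the shell and the picture viewer there is one more tool, called after "Request:" in YAML: its name, and indented under it one key for each argument. play_rows: Moves the arm, as the interface text tells. Its arguments: {"type":"object","properties":{"delta_pos":{"type":"array","items":{"type":"array","items":{"type":"number"}}},"turn":{"type":"array","items":{"type":"array","items":{"type":"number"}}},"grip":{"type":"number"},"newtons":{"type":"number"}},"required":["delta_pos","turn"]}

```bash
mkdir -p pics; ls; cat > h.py <<'E'
import numpy as np, cv2
from rig import telemetry, optics, env
def snap(n,f=None):
    s=optics.snapshot(n)
    if f: cv2.imwrite('pics/'+f,s['pixels'])
    return s
def world(s,u,v,z=None):
    x,y=(u-s['cx'])/s['fx'],(v-s['cy'])/s['fy']
    a,b=x,y
    for _ in range(10):
        r=a*a+b*b; a,b=x/(1+s['k1']*r),y/(1+s['k1']*r)
    M=s['world_from_camera']; d=M[:3,:3]@np.array([a,-b,-1.]); o=M[:3,3]
    t=s['z_map'][int(round(v)),int(round(u))] if z is None else (z-o[2])/d[2]
    return o+t*d
def pix(s,p):
    M=s['world_from_camera']; c=M[:3,:3].T@(np.array(p)-M[:3,3]); a,b=c[0]/-c[2],-c[1]/-c[2]
    k=1+s['k1']*(a*a+b*b); return np.round([s['fx']*a*k+s['cx'],s['fy']*b*k+s['cy']],0)
E
python3 - <<'E'
from h import *
np.set_printoptions(precision=1,suppress=True)
S={c:snap(c,c+'1.png') for c in('scene','top')}
for c in S:
    for l in('bottle','cap','rack','dish','tin','spray','wrench'):
        for r in optics.spot_point(c,l)[:4]: print(c,l,round(r['confidence'],2),np.array(r['xyz']),pix(S[c],r['xyz']))
E
python3 -c "
import cv2,numpy as np
cv2.imwrite('pics/both.png',cv2.resize(np.vstack([cv2.imread('pics/scene1.png'),cv2.imread('pics/top1.png')]),(480,600)))"
```

```text
pics
scene bottle 0.76 [ 549.5 -311.3   10.3] [262. 197.]
scene cap 0.88 [ 547.3 -312.2  178.2] [254. 163.]
scene cap 0.71 [ 682.2 -270.4    2. ] [250. 233.]
scene cap 0.63 [ 588.3 -447.    -1. ] [223. 191.]
scene cap 0.51 [ 414.8 -278.1   -1. ] [291. 175.]
scene rack 0.6 [ 545.3 -245.8    1.2] [279. 205.]
scene dish 0.64 [ 550.  -311.3  217.9] [252. 155.]
scene dish 0.59 [551.8 214.6   1.6] [409. 266.]
scene tin 0.59 [ 545.7 -180.7    2.9] [296. 212.]
scene spray 0.78 [691.4  12.5  -3.3] [327. 275.]
scene wrench 0.65 [ 551.8 -310.4  219.3] [252. 155.]
scene wrench 0.51 [512.    9.    0.9] [352. 228.]
top bottle 0.7 [ 546.2 -309.7    4.6] [398. 211.]
top cap 0.9 [ 547.6 -311.9  179.5] [412. 200.]
top cap 0.86 [ 680.2 -271.     1.1] [384. 167.]
top cap 0.77 [ 415.1 -275.9    4.7] [387. 255.]
top cap 0.75 [ 583.1 -447.5    4.4] [443. 200.]
top rack 0.73 [ 547.8 -245.7    2.1] [376. 210.]
top rack 0.42 [693.6   8.4  -1.8] [293. 161.]
top dish 0.79 [553.3 219.3  -1.8] [222. 205.]
top dish 0.4 [ 545.6 -312.7  200. ] [414. 200.]
top dish 0.4 [691.6   9.2  -3.6] [293. 162.]
top tin 0.65 [ 539.9 -181.     3.2] [355. 212.]
top spray 0.68 [692.   10.6  -2.6] [293. 162.]
top spray 0.56 [ 548.  -310.1  210.6] [414. 198.]
top wrench 0.61 [515.1  10.2  -0.9] [291. 219.]
```

View pics/scene1.png

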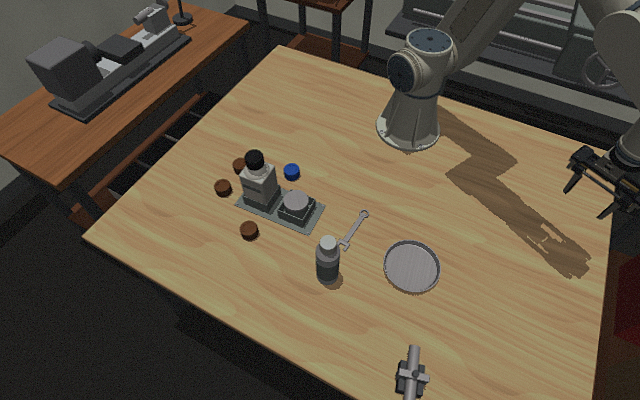

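View pics/top1.png

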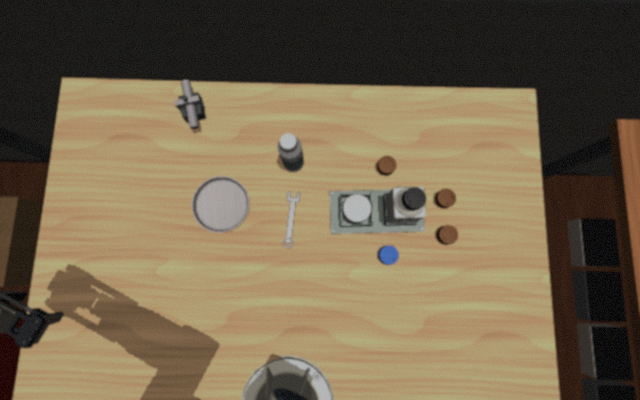

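The caps I see in the scene picture are black on the bottle (254,160), brown at (223,188), (240,165) and (250,230), and blue at (291,172). The black one fits, since it sits on the square white bottle in the rack. I'll confirm with an enlarged crop and work out the transit.

```bash
cat > plan.py <<'E'
from h import *
from scipy.spatial.transform import Rotation as R
def rows(path,rzs,p,Rm):
    out=[]; p=np.array(p,float); Rm=np.array(Rm)
    for q,rz in zip(path,rzs):
        d=np.round(Rm.T@(np.array(q)-p)); out.append(d.astype(int).tolist()); p=p+Rm@d; Rm=Rm@R.from_rotvec([0,0,rz],degrees=True).as_matrix()
    print(out,p.round(1)); print(Rm.round(3))
E
python3 - <<'E'
from plan import *
im=cv2.imread('pics/scene1.png')[130:250,190:350]; cv2.imwrite('pics/crop.png',cv2.resize(im,None,fx=5,fy=5,interpolation=cv2.INTER_CUBIC))
s=telemetry.observe(); print(s['tool_rot'],s['t'],s['ft_force'],s['opening'])
p=np.array(s['tool_pos']); g=np.array([548,-312,320.])
n=19; path=[p+(g-p)*np.array([f,f,min(1,3*f)]) for f in np.linspace(0,1,n+1)[1:]]
rows(path,[8]*n,p,s['tool_rot'])
E
```

```text
[[-8.99654519e-01  4.36602503e-01 -1.00800693e-05]
 [ 4.36602503e-01  8.99654519e-01  2.93483630e-05]
 [ 2.18821486e-05  2.20024040e-05 -1.00000000e+00]] 0.8 [-0.60942682  0.27768296 -0.34242282] 91.90384403717921
[[-33, -35, -17], [-38, -30, -16], [-41, -25, -17], [-45, -18, -17], [-47, -13, -16], [-47, -5, -17], [-49, 1, -5], [-47, 8, 0], [-46, 14, 0], [-44, 21, 0], [-40, 26, 0], [-36, 32, 0], [-32, 37, 0], [-26, 41, 0], [-20, 43, 0], [-14, 47, 0], [-7, 47, 0], [0, 48, 0], [6, 48, 0]] [ 548.2 -311.6  319.6]
[[ 0.999  0.037 -0.   ]
 [ 0.037 -0.999  0.   ]
 [-0.    -0.    -1.   ]]
```

View pics/crop.png

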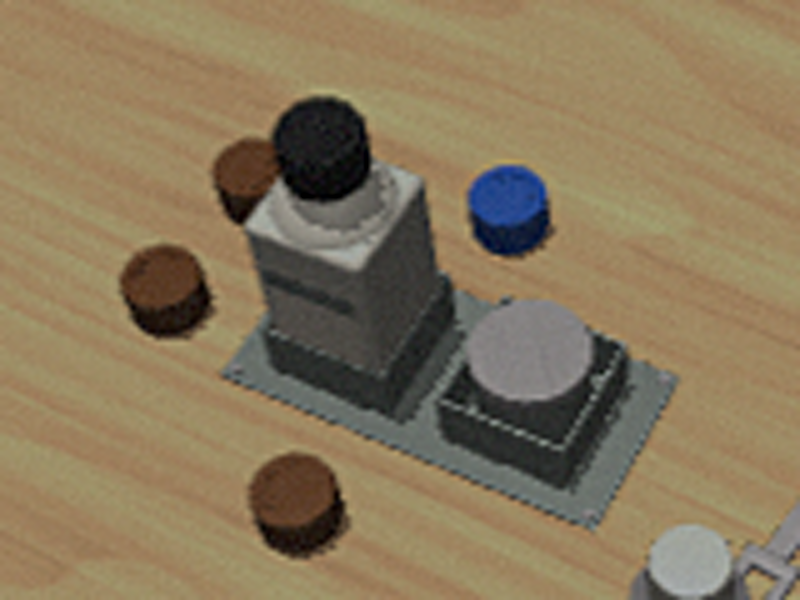

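The crop shows the black ribbed cap at (322,148), on the square white bottle in the rack's left pocket. The brown and blue caps are loose on the bench, so the black one is confirmed. Moving to above it.

Request:
play_rows:
  delta_pos:
    - [-33,-35,-17]
    - [-38,-30,-16]
    - [-41,-25,-17]
    - [-45,-18,-17]
    - [-47,-13,-16]
    - [-47,-5,-17]
    - [-49,1,-5]
    - [-47,8,0]
    - [-46,14,0]
    - [-44,21,0]
    - [-40,26,0]
    - [-36,32,0]
    - [-32,37,0]
    - [-26,41,0]
    - [-20,43,0]
    - [-14,47,0]
    - [-7,47,0]
    - [0,48,0]
    - [6,48,0]
    - [0,0,0]
  turn:
    - [0,0,8]
    - [0,0,8]
    - [0,0,8]
    - [0,0,8]
    - [0,0,8]
    - [0,0,8]
    - [0,0,8]
    - [0,0,8]
    - [0,0,8]
    - [0,0,8]
    - [0,0,8]
    - [0,0,8]
    - [0,0,8]
    - [0,0,8]
    - [0,0,8]
    - [0,0,8]
    - [0,0,8]
    - [0,0,8]
    - [0,0,8]
    - [0,0,0]
  grip: 0

```text
t: 3.3
tool_pos: [548.4, -314.2, 318.8]
tool_rot: [[0.999, 0.033, -0.001], [0.033, -0.999, -0.0], [-0.001, 0.0, -1.0]]
ft_force: [0.5, -0.1, -0.5]
opening: 92.0
grip_force: 0.0
```

```bash
python3 - <<'E'
from h import *
np.set_printoptions(precision=3,suppress=True)
o=telemetry.observe(); print(o['t'],np.array(o['tool_pos']),np.array(o['qpos'])); print(np.array(o['tool_rot']))
s=snap('wrist','w1.png'); 
for l in('cap_top','cap_band','cap','neck','bottle'):
    for r in optics.spot_point('wrist',l)[:3]: print(l,r['confidence'],np.array(r['xyz']),pix(s,r['xyz']))
# depth fit: points at cap-top height
v,u=np.mgrid[0:400,0:640]
W=np.array([world(s,a,b) for a,b in zip(u[::2,::2].ravel(),v[::2,::2].ravel())])
m=(abs(W[:,2]-216)<6)&(np.hypot(W[:,0]-548,W[:,1]+312)<40)
if m.sum()>20:
    P=W[m]; print(len(P),P.mean(0),cv2.minEnclosingCircle(P[:,:2].astype(np.float32)),P.min(0),P.max(0))
E
```

```text
3.3 [ 548.44  -314.232  318.789] [-0.522  0.287  1.494 -0.001  1.36   1.015]
[[ 0.999  0.033 -0.001]
 [ 0.033 -0.999 -0.   ]
 [-0.001  0.    -1.   ]]
cap_top 0.94 [ 479.1 -448.2   32.7] [407. 222.]
cap_top 0.88 [ 679.9 -272.3   32.3] [288.  72.]
cap_top 0.88 [ 583.2 -451.    33.9] [416. 151.]
cap_band 0.91 [ 415.7 -276.7   25.2] [290. 257.]
cap_band 0.77 [ 680.1 -270.    30.6] [287.  72.]
cap_band 0.75 [ 478.1 -453.8   29.9] [410. 222.]
cap 0.94 [ 685.6 -271.5    2. ] [290.  71.]
cap 0.94 [ 477.  -449.9    2.5] [402. 218.]
cap 0.67 [ 584.6 -449.6   -3.9] [408. 148.]
771 [ 549.689 -310.999  215.759] ((548.559814453125, -310.9878234863281), 27.937429428100586) [ 520.705 -338.075  210.073] [ 576.432 -283.436  218.286]
```

View pics/w1.png

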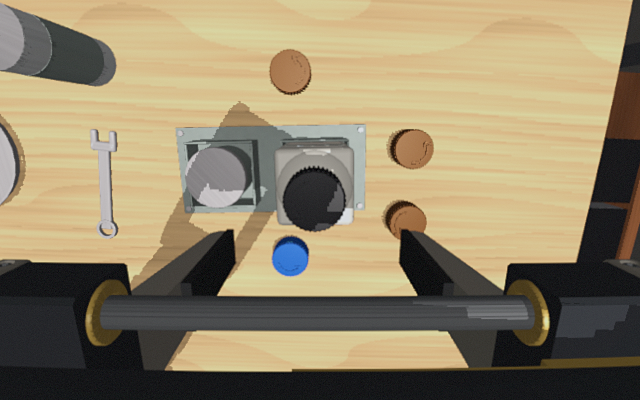

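The black cap sits on the bottle at (315,198). The depth fit puts its centre at about (548.5, -311, 216), which agrees with the networks to within 2 mm. Descending and gripping.

Request:
play_rows:
  delta_pos:
    - [0,-3,20]
    - [0,0,25]
    - [0,0,25]
    - [0,0,25]
    - [0,0,17]
    - [0,0,10]
    - [0,0,5]
    - [0,0,0]
    - [0,0,0]
  turn:
    - [0,0,0]
    - [0,0,0]
    - [0,0,0]
    - [0,0,0]
    - [0,0,0]
    - [0,0,0]
    - [0,0,0]
    - [0,0,0]
    - [0,0,0]

```text
t: 4.72
tool_pos: [548.5, -308.8, 193.3]
tool_rot: [[0.999, 0.037, 0.001], [0.037, -0.999, -0.001], [0.001, 0.001, -1.0]]
ft_force: [-0.3, -0.4, -0.1]
opening: 92.3
grip_force: 0.0
```

Request:
play_rows:
  delta_pos:
    - [0,0,0]
    - [0,0,0]
    - [0,0,0]
    - [0,0,0]
    - [0,0,0]
    - [0,0,0]
  turn:
    - [0,0,0]
    - [0,0,0]
    - [0,0,0]
    - [0,0,0]
    - [0,0,0]
    - [0,0,0]
  grip: 1
  newtons: 50

```text
t: 5.48
tool_pos: [548.2, -308.9, 192.7]
tool_rot: [[0.999, 0.037, 0.0], [0.037, -0.999, -0.0], [0.0, 0.0, -1.0]]
ft_force: [-0.4, -2.4, 1.5]
opening: 53.0
grip_force: 50.0
```

Gripped with 50 N. I'll centre it a little (the force reads -2.4 N in y), then press in small steps.

Request:
play_rows:
  delta_pos:
    - [0,1.5,0]
    - [0,0,1]
    - [0,0,1]
    - [0,0,0]
  turn:
    - [0,0,0]
    - [0,0,0]
    - [0,0,0]
    - [0,0,0]

```text
t: 5.98
tool_pos: [548.4, -310.6, 191.3]
tool_rot: [[0.999, 0.037, 0.001], [0.037, -0.999, -0.001], [0.001, 0.001, -1.0]]
ft_force: [-0.8, -1.7, 7.2]
opening: 53.0
grip_force: 50.0
```

Request:
play_rows:
  delta_pos:
    - [0,0,1]
    - [0,0,0.5]
    - [0,0,0]
    - [0,0,0]
  turn:
    - [0,0,0]
    - [0,0,0]
    - [0,0,0]
    - [0,0,0]

```text
t: 6.48
tool_pos: [548.5, -310.8, 190.2]
tool_rot: [[0.999, 0.037, 0.001], [0.037, -0.999, -0.001], [0.001, 0.001, -1.0]]
ft_force: [-1.2, -3.3, 8.1]
opening: 53.2
grip_force: 50.0
```

Request:
play_rows:
  delta_pos:
    - [0,0,1]
    - [0,0,1]
    - [0,0,0]
    - [0,0,0]
  turn:
    - [0,0,0]
    - [0,0,0]
    - [0,0,0]
    - [0,0,0]

```text
t: 6.98
tool_pos: [548.7, -311.0, 188.7]
tool_rot: [[0.999, 0.037, 0.002], [0.037, -0.999, -0.002], [0.002, 0.002, -1.0]]
ft_force: [-2.7, -3.2, 11.3]
opening: 52.9
grip_force: 50.0
```

Request:
play_rows:
  delta_pos:
    - [0,0,1]
    - [0,0,0.5]
    - [0,0,0]
    - [0,0,0]
  turn:
    - [0,0,0]
    - [0,0,0]
    - [0,0,0]
    - [0,0,0]

```text
t: 7.48
tool_pos: [548.9, -311.2, 187.8]
tool_rot: [[0.999, 0.037, 0.002], [0.037, -0.999, -0.002], [0.002, 0.002, -1.0]]
ft_force: [-3.4, -2.9, 15.6]
opening: 53.1
grip_force: 50.0
```

Pressed to 15.6 N, against the rubbery end. Adding a little, then starting the anticlockwise turn (negative about tool z).

Request:
play_rows:
  delta_pos:
    - [0,0,0.4]
    - [0,0,0]
    - [0,0,0]
    - [0,0,0]
    - [0,0,0]
  turn:
    - [0,0,0]
    - [0,0,-5]
    - [0,0,-8]
    - [0,0,-8]
    - [0,0,0]

```text
t: 8.1
tool_pos: [549.4, -310.8, 187.6]
tool_rot: [[0.919, 0.394, 0.003], [0.394, -0.919, -0.002], [0.002, 0.003, -1.0]]
ft_force: [-1.9, -0.7, 15.9]
opening: 53.2
grip_force: 50.0
```

Request:
play_rows:
  delta_pos:
    - [0,0,0]
    - [0,0,0]
    - [0,0,0]
    - [0,0,0]
    - [0,0,0]
  turn:
    - [0,0,-8]
    - [0,0,-8]
    - [0,0,-8]
    - [0,0,-8]
    - [0,0,0]

```text
t: 8.72
tool_pos: [549.2, -310.8, 187.5]
tool_rot: [[0.57, 0.821, 0.003], [0.821, -0.57, -0.002], [0.0, 0.003, -1.0]]
ft_force: [-2.2, -0.7, 16.7]
opening: 52.9
grip_force: 50.0
```

```bash
python3 -c "
from h import *
o=telemetry.observe();print(o['moment'],o['ft_force'],o['qpos'])"
```

```text
[-0.09727563  0.5874703   0.1052525 ] [-2.17089401 -0.67042919 16.70457136] [-5.17246534e-01  3.86038060e-01  1.64838526e+00 -2.03253911e-04
  1.10379787e+00  8.96274984e-02]
```

Request:
play_rows:
  delta_pos:
    - [0,0,0]
    - [0,0,0]
    - [0,0,0]
    - [0,0,0]
    - [0,0,0]
    - [0,0,0]
  turn:
    - [0,0,-8]
    - [0,0,-8]
    - [0,0,-8]
    - [0,0,-8]
    - [0,0,-8]
    - [0,0,0]

```text
t: 9.48
tool_pos: [549.1, -310.9, 187.5]
tool_rot: [[-0.091, 0.996, 0.003], [0.996, 0.091, -0.002], [-0.002, 0.002, -1.0]]
ft_force: [-3.3, -2.7, 15.5]
opening: 52.8
grip_force: 50.0
```

Request:
play_rows:
  delta_pos:
    - [0,0,0]
    - [0,0,0]
    - [0,0,0]
    - [0,0,0]
    - [0,0,0]
    - [0,0,0]
  turn:
    - [0,0,-8]
    - [0,0,-8]
    - [0,0,-8]
    - [0,0,-8]
    - [0,0,-5]
    - [0,0,0]

```text
t: 10.22
tool_pos: [549.3, -310.9, 187.5]
tool_rot: [[-0.672, 0.741, 0.003], [0.741, 0.672, -0.002], [-0.004, 0.001, -1.0]]
ft_force: [-2.3, -1.7, 15.2]
opening: 53.3
grip_force: 50.0
```

```bash
python3 -c "
from h import *
o=telemetry.observe();print(o['moment'],o['ft_force'],o['qpos'])"
```

```text
[-0.2718811   0.51171633  0.06640313] [-2.27962367 -1.65304033 15.18079071] [-5.17260397e-01  3.86048269e-01  1.64834693e+00 -3.09863554e-04
  1.10359649e+00 -1.25351430e+00]
```

About 130° turned. Easing up slowly and watching the force.

Request:
play_rows:
  delta_pos:
    - [0,0,-2]
    - [0,0,-2]
    - [0,0,-2]
    - [0,0,-1]
    - [0,0,0]
    - [0,0,0]
  turn:
    - [0,0,0]
    - [0,0,0]
    - [0,0,0]
    - [0,0,0]
    - [0,0,0]
    - [0,0,0]

```text
t: 10.98
tool_pos: [548.5, -310.2, 192.4]
tool_rot: [[-0.671, 0.742, 0.001], [0.742, 0.671, -0.0], [-0.001, 0.0, -1.0]]
ft_force: [1.7, -2.0, 5.0]
opening: 53.0
grip_force: 50.0
```

Request:
play_rows:
  delta_pos:
    - [0,0,-1]
    - [0,0,-1]
    - [0,0,0]
    - [0,0,0]
  turn:
    - [0,0,0]
    - [0,0,0]
    - [0,0,0]
    - [0,0,0]

```text
t: 11.48
tool_pos: [548.0, -309.9, 193.9]
tool_rot: [[-0.671, 0.742, -0.0], [0.742, 0.671, 0.0], [0.001, -0.0, -1.0]]
ft_force: [1.2, -1.8, 0.1]
opening: 53.2
grip_force: 50.0
```

Request:
play_rows:
  delta_pos:
    - [0,0,-1]
    - [0,0,-1.5]
    - [0,0,0]
    - [0,0,0]
  turn:
    - [0,0,0]
    - [0,0,0]
    - [0,0,0]
    - [0,0,0]

```text
t: 11.98
tool_pos: [547.9, -310.0, 196.5]
tool_rot: [[-0.671, 0.742, -0.001], [0.742, 0.671, 0.0], [0.001, -0.0, -1.0]]
ft_force: [0.5, -1.1, 0.4]
opening: 53.2
grip_force: 50.0
```

No pull-back, so the cap is free. Lifting straight off.

Request:
play_rows:
  delta_pos:
    - [0,0,-3]
    - [0,0,-3]
    - [0,0,-4]
    - [0,0,-5]
    - [0,0,-8]
    - [0,0,-10]
    - [0,0,-15]
    - [0,0,-15]
    - [0,0,0]
  turn:
    - [0,0,0]
    - [0,0,0]
    - [0,0,0]
    - [0,0,0]
    - [0,0,0]
    - [0,0,0]
    - [0,0,0]
    - [0,0,0]
    - [0,0,0]

```text
t: 13.1
tool_pos: [548.9, -310.6, 261.6]
tool_rot: [[-0.671, 0.742, 0.003], [0.742, 0.671, -0.001], [-0.003, 0.001, -1.0]]
ft_force: [-0.6, 0.0, -1.1]
opening: 53.3
grip_force: 50.0
```

```bash
python3 - <<'E'
from plan import *
S={c:snap(c) for c in('scene','wrist','top')}
cv2.imwrite('pics/lift.png',np.hstack([cv2.resize(S['scene']['pixels'][100:260,180:340],(400,400)),cv2.resize(S['wrist']['pixels'],(400,400))]))
for c,l in(('scene','bottle'),('scene','neck'),('top','bottle'),('top','dish'),('scene','dish')):
    for r in optics.spot_point(c,l)[:2]: print(c,l,r['confidence'],np.round(r['xyz'],1))
s=S['top']; W=np.array([world(s,u,v) for v in range(165,245) for u in range(180,265)])
m=(np.hypot(W[:,0]-553,W[:,1]-218)<95)&(W[:,2]>13)&(W[:,2]<30); P=W[m]; print('rim',len(P),cv2.minEnclosingCircle(P[:,:2].astype(np.float32)),P.max(0))
o=telemetry.observe(); p=np.array(o['tool_pos']); print(p,o['ft_force'])
g=np.array([552,218,255.]); n=14
rows([p+(g-p)*f for f in np.linspace(0,1,n+1)[1:]],[-3]*n,p,o['tool_rot'])
E
```

```text
scene bottle 0.92 [ 552.  -309.9    8.3]
scene bottle 0.42 [ 548.8 -311.8  193.2]
scene neck 0.63 [ 548.3 -312.6  192.6]
scene neck 0.38 [ 546.8 -309.1  247.6]
top bottle 0.92 [ 547.2 -310.8    6.4]
top dish 0.83 [ 5.548e+02  2.146e+02 -1.000e-01]
top dish 0.16 [ 548.3 -245.2    1.6]
scene dish 0.9 [553.6 214.8  -1.2]
rim 426 ((552.6380004882812, 219.08128356933594), 87.05896759033203) [636.73008598 306.04934339  28.19975889]
[ 547.96062502 -309.99257436  259.21916081] [ 0.12039508  0.16821278 -1.70395603]
[[28, 26, 0], [26, 26, 1], [25, 29, 0], [24, 29, 0], [21, 31, 1], [21, 32, 0], [18, 33, 0], [17, 33, 1], [15, 35, 0], [13, 35, 0], [12, 36, 0], [9, 37, 1], [7, 37, 0], [6, 37, 0]] [551.9 217.9 255.4]
[[-0.995  0.103 -0.001]
 [ 0.103  0.995  0.   ]
 [ 0.001  0.    -1.   ]]
```

View pics/lift.png

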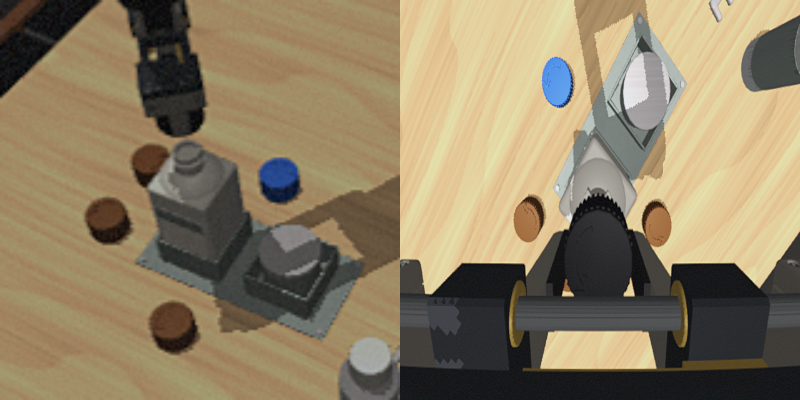

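The scene half shows the bottle's bare neck, with the bottle upright in its pocket (195,190). The wrist half shows the black cap held upright between the fingers (598,250). Carrying it to above the dish.

Request:
play_rows:
  delta_pos:
    - [28,26,0]
    - [26,26,1]
    - [25,29,0]
    - [24,29,0]
    - [21,31,1]
    - [21,32,0]
    - [18,33,0]
    - [17,33,1]
    - [15,35,0]
    - [13,35,0]
    - [12,36,0]
    - [9,37,1]
    - [7,37,0]
    - [6,37,0]
    - [0,0,0]
    - [0,0,0]
  turn:
    - [0,0,-3]
    - [0,0,-3]
    - [0,0,-3]
    - [0,0,-3]
    - [0,0,-3]
    - [0,0,-3]
    - [0,0,-3]
    - [0,0,-3]
    - [0,0,-3]
    - [0,0,-3]
    - [0,0,-3]
    - [0,0,-3]
    - [0,0,-3]
    - [0,0,-3]
    - [0,0,0]
    - [0,0,0]

```text
t: 15.5
tool_pos: [551.9, 217.3, 255.4]
tool_rot: [[-0.995, 0.103, -0.001], [0.103, 0.995, -0.001], [0.0, -0.001, -1.0]]
ft_force: [-0.3, -0.8, -0.7]
opening: 52.9
grip_force: 50.0
```

Request:
play_rows:
  delta_pos:
    - [0,0,25]
    - [0,0,40]
    - [0,0,45]
    - [0,0,45]
    - [0,0,35]
    - [0,0,20]
    - [0,0,10]
    - [0,0,0]
    - [0,0,0]
  turn:
    - [0,0,0]
    - [0,0,0]
    - [0,0,0]
    - [0,0,0]
    - [0,0,0]
    - [0,0,0]
    - [0,0,0]
    - [0,0,0]
    - [0,0,0]

```text
t: 16.62
tool_pos: [552.9, 217.7, 36.7]
tool_rot: [[-0.995, 0.103, 0.001], [0.103, 0.995, 0.001], [-0.001, 0.001, -1.0]]
ft_force: [-0.4, 0.3, -1.2]
opening: 53.1
grip_force: 50.0
```

Request:
play_rows:
  delta_pos:
    - [0,0,6]
    - [0,0,6]
    - [0,0,4]
    - [0,0,2]
    - [0,0,1]
    - [0,0,0]
    - [0,0,0]
  turn:
    - [0,0,0]
    - [0,0,0]
    - [0,0,0]
    - [0,0,0]
    - [0,0,0]
    - [0,0,0]
    - [0,0,0]

```text
t: 17.5
tool_pos: [552.2, 217.8, 16.8]
tool_rot: [[-0.995, 0.103, 0.0], [0.103, 0.995, 0.0], [-0.0, 0.0, -1.0]]
ft_force: [-0.2, -0.6, 0.1]
opening: 53.2
grip_force: 50.0
```

Request:
play_rows:
  delta_pos:
    - [0,0,0.5]
    - [0,0,0.5]
    - [0,0,0]
    - [0,0,0]
  turn:
    - [0,0,0]
    - [0,0,0]
    - [0,0,0]
    - [0,0,0]

```text
t: 18.0
tool_pos: [552.1, 217.8, 15.7]
tool_rot: [[-0.995, 0.103, -0.0], [0.103, 0.995, -0.0], [0.0, -0.0, -1.0]]
ft_force: [1.0, -0.1, -0.5]
opening: 53.0
grip_force: 50.0
```

Request:
play_rows:
  delta_pos:
    - [0,0,0.5]
    - [0,0,0.5]
    - [0,0,0]
    - [0,0,0]
  turn:
    - [0,0,0]
    - [0,0,0]
    - [0,0,0]
    - [0,0,0]

```text
t: 18.5
tool_pos: [552.3, 217.8, 15.4]
tool_rot: [[-0.995, 0.103, 0.0], [0.103, 0.995, 0.0], [-0.0, 0.0, -1.0]]
ft_force: [-2.5, -1.2, 6.3]
opening: 53.2
grip_force: 50.0
```

The cap touched the floor at TCP z of about 15.5, as expected. Easing off slightly and releasing.

Request:
play_rows:
  delta_pos:
    - [0,0,-0.4]
    - [0,0,0]
  turn:
    - [0,0,0]
    - [0,0,0]

```text
t: 18.75
tool_pos: [552.3, 217.8, 15.4]
tool_rot: [[-0.995, 0.103, 0.0], [0.103, 0.995, 0.0], [-0.0, 0.0, -1.0]]
ft_force: [-0.7, -0.2, 6.5]
opening: 52.9
grip_force: 50.0
```

Request:
play_rows:
  delta_pos:
    - [0,0,0]
    - [0,0,0]
    - [0,0,0]
    - [0,0,0]
    - [0,0,0]
  turn:
    - [0,0,0]
    - [0,0,0]
    - [0,0,0]
    - [0,0,0]
    - [0,0,0]
  grip: 0.2

```text
t: 19.38
tool_pos: [552.1, 217.8, 15.0]
tool_rot: [[-0.995, 0.103, -0.0], [0.103, 0.995, -0.0], [0.0, -0.0, -1.0]]
ft_force: [-0.3, -0.9, 0.1]
opening: 74.1
grip_force: 0.0
```

Request:
play_rows:
  delta_pos:
    - [0,0,-5]
    - [0,0,-10]
    - [0,0,-20]
    - [0,0,-35]
    - [0,0,-40]
    - [0,0,-45]
    - [0,0,-30]
    - [0,0,-10]
    - [0,0,0]
    - [0,0,0]
  turn:
    - [0,0,0]
    - [0,0,0]
    - [0,0,0]
    - [0,0,0]
    - [0,0,0]
    - [0,0,0]
    - [0,0,0]
    - [0,0,0]
    - [0,0,0]
    - [0,0,0]

```text
t: 20.62
tool_pos: [551.4, 217.4, 208.8]
tool_rot: [[-0.995, 0.103, -0.002], [0.103, 0.995, -0.001], [0.002, -0.001, -1.0]]
ft_force: [-0.2, 0.1, -0.0]
opening: 73.7
grip_force: 0.0
```

```bash
python3 - <<'E'
from h import *
S={c:snap(c) for c in('scene','wrist')}
cv2.imwrite('pics/end.png',np.hstack([cv2.resize(S['scene']['pixels'][120:300,200:460],(400,277)),cv2.resize(S['wrist']['pixels'],(400,277))]))
for c,l in(('scene','bottle'),('wrist','cap'),('scene','cap'),('wrist','dish'),('scene','dish')):
    for r in optics.spot_point(c,l)[:5]: print(c,l,r['confidence'],np.round(r['xyz'],1))
E
```

```text
scene bottle 0.79 [ 550.5 -310.2    5.3]
wrist cap 0.98 [552.4 221.9   6.5]
wrist cap 0.53 [554.1 214.6  37.6]
scene cap 0.82 [ 416.7 -277.3   -1.5]
scene cap 0.72 [548.7 215.9   3.5]
scene cap 0.69 [ 685.6 -271.4    1.7]
scene cap 0.58 [ 585.3 -445.5   -1. ]
scene cap 0.43 [ 473.6 -449.4    2.7]
wrist dish 0.42 [551.5 215.7  35. ]
scene dish 0.69 [552.9 213.3   2.6]
```

View pics/end.png

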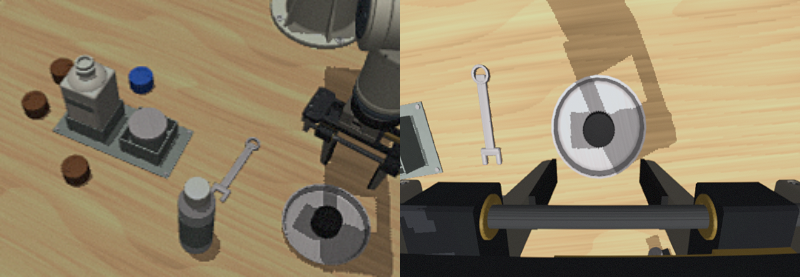

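The black cap lies right way up in the middle of the dish, at scene (326,221) and wrist (599,128). The bottle stands in its pocket at (92,105), and nothing else has moved.

```bash
python3 -c "
from rig import env
print(env.finish_job())"
```

```text
the job is handed in; nothing more can be done
None
```

I opened the bottle, set the black cap right way up on the dish floor, left the bottle standing in its pocket, and handed the job in at about 21 s; no verdict came back.

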